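# Put the honed scraper away in its slotted holder

### The arm

A 6-joint arm with a two-finger parallel gripper is mounted at the origin on the work surface. World frame = base frame: x ahead of the robot, y to its left, z up, the work surface at z = 0. Lengths are in m, angles in rad, forces in N, time in s.
With the tool pointing down it reaches from about 0.35 to 0.85 m from the base axis. Payload 8.1 kg.
Tool frame: the origin (TCP) lies on the mounting face of the last link; the fingertips stand 186 mm ahead of it and the grasp point (between the pads) lies 167 mm ahead of it; z points along the fingers, y is the line along which they close (so a half turn about z gives the same grasp; the last joint's range is limited). The gripper opens to 93 mm and grips with 3 to 60 N. Pads are 15 mm wide; open, the fingers measure 128 mm over their backs; the gripper's body (75 mm by 188 mm) begins 65 mm behind the grasp point.
Start: joints at [1.18, 0.13, 1.488, -0, 1.523, -0.085], TCP at [0.181, 0.572, 0.405] pointing down, gripper open.
Joint ranges: [-2.96, 2.96], [-0.89, 2.26], [0.02, 2.5], [-1.34, 4.48], [0, 2.73], [-2.66, 2.66]. Speed limits (rad/s): [2.39, 2.39, 2.79, 3.14, 3.14, 3.14].

### API

Orientations are given as a rotation vector (axis times angle).
In Python, from plant import read_state, read_camera, camera_params, close_job gives the robot as it stands. The module is installed in compiled form; this text tells all that it offers.
- The arm moves only by the tool servo_tool, never from a script. Its argument "increments" is a list of rows, each an object with "slide": the shift along the tool's x, y, z in mm, a list of three; "dr": the turn, a rotation vector about the tool's x, y, z in rad, a list of three; "jaw": the closure, from 0 (fully open) to 1 (shut). In form: [{"slide": [x, y, z], "dr": [ax, ay, az], "jaw": jaw}, ...]. A call has 1 to 20 rows; each row is the pose to reach, as a shift and turn from the pose commanded when the call began, along the tool's axes at that moment; what a row does not reach only later rows make up. A row lasts 1/10 s, in which the tool goes at most 50 mm and 8.59 degrees, less where a joint would pass 70% of its speed; a pose out of reach is approached as far as the arm can. A call with a gripper value outside its range is refused whole. The fingers move at their own pace and stop on an object; "force" is the grip in N (left out, the last holds). Time passes only in rows, so rows that repeat a pose let the fingers close. It gives the time, the measured TCP pose, the force, the opening and the grip force at its end, in the units of the state.
- read_state(): the state, without advancing time (a new reading comes with each control period).
- read_camera(name): name is "side" or "top"; returns (picture, depth): 420x560x3 uint8, red, green, blue; 420x560 float32, m along the optical axis (not along the pixel's ray), 0 where there is no reading.
- camera_params(name): a dict with "fx", "fy", "cx", "cy" (pixels), "rvec" (rotation vector, rad) and "tvec" (3), from world to camera coordinates, as OpenCV has them. Camera axes: x right, y down, z forward; pixel columns grow to the right and rows downward; lengths in m; the calibration is good to about 2 mm. A picture is of the moment at which its call begins. camera_params takes no time and is no camera call.
- close_job(): hands the job in; it is judged then, once.
The state is a dict: "t": time; "q": joint angles; "dq": joint speeds; "joint_torque": joint torques, N m; "tool_pos": TCP position; "orientation": TCP orientation; "force": force on the tool from outside, world axes, zero at the start; "wrist_torque": the same for the moment, N m; "opening": finger opening in m; "gripper_force": force on a finger pad.
Only numpy, scipy, OpenCV 4.12 (cv2) and the standard library are available. Lean on these libraries where they do the work, as an engineer would, in place of code of your own. Each camera call takes 0.05 s, during which the arm holds its last target. There are 200 camera calls.

### The job

On the guitar maker's bench, two palm scrapers stand blade down in dark honing stands. Lift the wide one straight out of its stand and slide it, blade down, into the slot of the empty pale wooden holder on the rack board, fully home so that its wooden grip rests on the holder; lower it in rather than drop it, and let go. Leave the small scraper and the file that is parked in the other holder where they stand.

Things in the scene. Friction and masses are not known exactly. Their poses are not given: they have to be found in the camera images.
- wide_scraper: Wide palm scraper, 0.17-0.34 kg: steel blade 80 mm wide (x), 4 thick (y), under a wooden grip 90 x 44 x 36 mm high. Origin: middle of the blade's lower edge, z up; grip underside z = 60 mm, top 96. Same both ways round. Starts upright in a fixed dark stand 130 x 50 x 40 mm high, loose in a 10 mm slot along x, open upwards; blade edge 6 mm above the bench, grip 26 mm clear of the stand.
- small_scraper: Small palm scraper, to be left alone: like the wide one, but blade 38 mm wide and grip 50 mm long (also 44 thick, 36 high, top at z = 96 mm). Origin: middle of the blade's lower edge, x along the grip, z up. Stands in a second stand of the same size; either scraper may be the nearer to the rack.
- empty_holder: Empty holder: fixed pale wooden block 140 (x) x 56 (y) x 76 mm high; in the middle of its top a slot 110 mm long (x), 24 wide (y), 66 deep. Origin: centre of its underside, 12 mm above the bench on the rack board; z up, slot mouth at z = 76 mm. A scraper fully home hangs by its grip: grip underside on the holder's top, blade edge at z = 16 mm.
- parked_file: Parked file, to be left alone: dark plate 90 mm wide under an aluminium back 100 x 40 x 20 mm high. Origin: middle of the plate's lower edge; x along the back, z up, top at z = 76 mm. Hangs in a second holder of the same kind, parallel to the empty one, 104 mm (centres) to its left or right on the same board; its top is 20 mm above the holders' tops.
Mind the look-alikes: they are no part of the job. What is shaped like the wide_scraper but pink or yellow is not meant.

How it is judged:
By the outcome, as a careful person would: the job done as asked, in the order asked, and still so for the second after the job is handed in, with the robot touching nothing.
It also fails if it takes over 42 s, if anything falls off the work surface, if the arm or the gripper's body presses on something with over 40 N, if the wrist force passes 120 N, or if a joint passes its speed limit or range.

## Working session

There is one attempt and no reset: what is moved stays moved. The work goes in short steps, Python scripts to look and compute and a tool call to move; the robot and the scene stay as the last step left them, time stands still between calls to the robot, and variables do not carry over. Pictures are saved under pics/ and viewed, at most 10 in all, crops included, and the job is handed in when it is done.

Besides the shell and the picture viewer there is one more tool, called after ">>>" by a JSON object that holds its "fn" and its "kwargs". servo_tool: Moves the arm, as the interface text tells. Its arguments: {"type":"object","properties":{"increments":{"type":"array"},"force":{"type":"number"}},"required":["increments"]}

```bash
mkdir -p pics; cat > h.py <<'E'
import numpy as np, cv2
from plant import *
from scipy.spatial.transform import Rotation as R
def cloud(n):
    p,d=read_camera(n); c=camera_params(n)
    v,u=np.mgrid[:420,:560]
    X=np.dstack([(u-c['cx'])/c['fx']*d,(v-c['cy'])/c['fy']*d,d])
    Rm=R.from_rotvec(np.ravel(c['rvec'])).as_matrix()
    W=(X-np.ravel(c['tvec']))@Rm
    W[d==0]=np.nan
    return p,W
def save(n,p): cv2.imwrite('pics/'+n,p[:,:,::-1])
E
python3 - <<'E'
from h import *
for n in('top','side'):
    p,W=cloud(n); np.savez(n,p=p,W=W); save(n+'0.png',p)
print(read_state())
E
```

```text
{'t': 0.1, 'q': array([ 1.17961565e+00,  1.31055182e-01,  1.48915250e+00,  5.85218218e-07,
        1.52304076e+00, -8.53926147e-02]), 'dq': array([ 0.00038362, -0.00157768, -0.00133871,  0.00191477,  0.0007299 ,
       -0.00080147]), 'joint_torque': array([ 1.44164609e-03, -5.61334705e+01, -4.93099093e+01,  7.70814694e-02,
        2.89847504e-02, -7.52308961e-05]), 'tool_pos': array([0.18052035, 0.571978  , 0.40382013]), 'orientation': array([-4.78401816e-01, -3.10455644e+00,  2.52687165e-03]), 'force': array([-0.08933289, -0.01808565,  0.29943214]), 'wrist_torque': array([-0.02259144, -0.01718692,  0.02585682]), 'gripper_force': 0.0, 'opening': 0.09305155027425803}
```

View pics/top0.png

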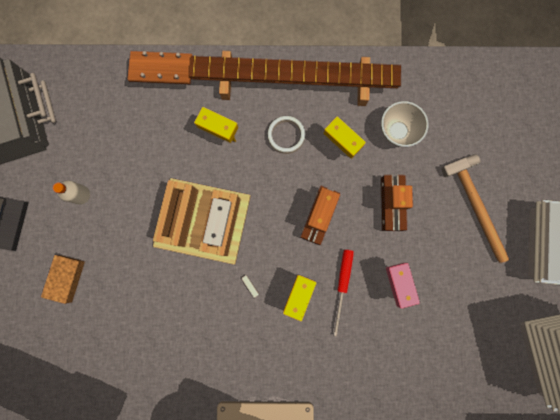

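View pics/side0.png

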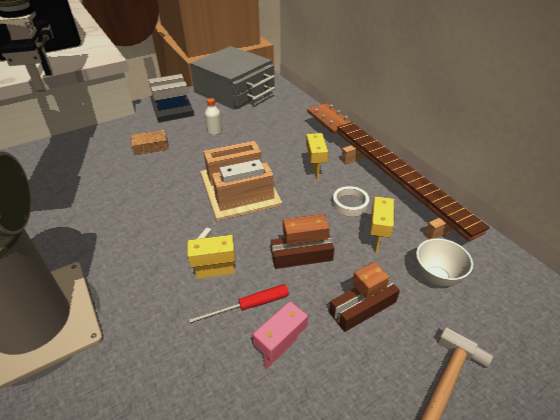

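The top view shows the wide scraper's grip at about (322,208), the small one at (400,196), the empty holder's slot at about (176,212) and the file at (217,222). Next I measure them.

```bash
python3 - <<'E'
from h import *
def rect(P,l):
    P=P.astype(np.float32); (c,s,a)=cv2.minAreaRect(P[:,:2]*1000)
    if s[0]<s[1]: a+=90; s=s[::-1]
    print(l,len(P),'c',np.round(c,1),'size',np.round(s,1),'ang',round((a+90)%180-90,1),'z',np.median(P[:,2]).round(4))
f=np.load('top.npz');W=f['W'];p=f['p'].astype(int)
Z=W[...,2]
def comp(m,x,y,l):
    # biggest connected comp containing nearest to pixel
    n,lab,st,ce=cv2.connectedComponentsWithStats(m.astype(np.uint8),connectivity=4)
    k=min((i for i in range(1,n) if st[i,4]>15),key=lambda i:np.hypot(*(ce[i]-[x,y])))
    rect(W[lab==k],l); return lab==k
print(Z[212,176],Z[212,165],Z[222,217],Z[208,322],Z[196,400])
comp((Z>.092)&(Z<.112),322,208,'wide')
comp((Z>.092)&(Z<.112),400,196,'small')
comp((Z>.1)&(Z<.12),217,222,'file')
m=(Z>.082)&(Z<.094); 
vu=np.mgrid[:420,:560]; 
comp(m&(vu[1]<197),176,212,'holder')
comp((Z>.003)&(Z<.07)&(vu[1]>160)&(vu[1]<195)&(vu[0]>180)&(vu[0]<245),176,212,'slot')
comp((Z>.03)&(Z<.05)&(vu[1]>295)&(vu[1]<345)&(vu[0]>180)&(vu[0]<250),315,236,'stand')
f=np.load('side.npz');W=f['W'];Z=W[...,2]
print('side')
comp((Z>.094)&(Z<.112),307,223,'wide')
comp((Z>.105)&(Z<.12),242,170,'file')
m=(Z>.083)&(Z<.094); comp(m,232,155,'holder')
t=np.load('top.npz')
im=np.hstack([cv2.resize(f[150:265,150:250].astype(np.uint8),None,fx=4,fy=4,interpolation=2) for f in [t['p']]]+[cv2.resize(t['p'][170:285,290:390],None,fx=4,fy=4,interpolation=2)])
save('crop.png',im)
E
```

```text
0.022237216367302966 0.09150925187398605 0.10708182099997131 0.10544013276396735 0.10523565172961061
wide 823 c [ 540.8 -126.6] size [89.7 44. ] ang -20.9 z 0.101
small 465 c [ 570. -299.] size [49.6 45.3] ang 1.3 z 0.1008
file 864 c [511.3 106.2] size [100.1  40.6] ang -11.6 z 0.1071
holder 1096 c [532.9 208. ] size [140.   57.2] ang -11.6 z 0.087
slot 428 c [534.4 214. ] size [110.3  16.7] ang -13.0 z 0.0353
stand 113 c [ 482.8 -120.3] size [29.5 19.8] ang -20.6 z 0.0391
side
wide 736 c [ 541.1 -130. ] size [89.5 45.7] ang -19.5 z 0.1011
file 418 c [511.8 103.2] size [99.  44.2] ang -12.0 z 0.1074
holder 550 c [534.5 204.7] size [140.7  60. ] ang -11.5 z 0.0869
```

View pics/crop.png

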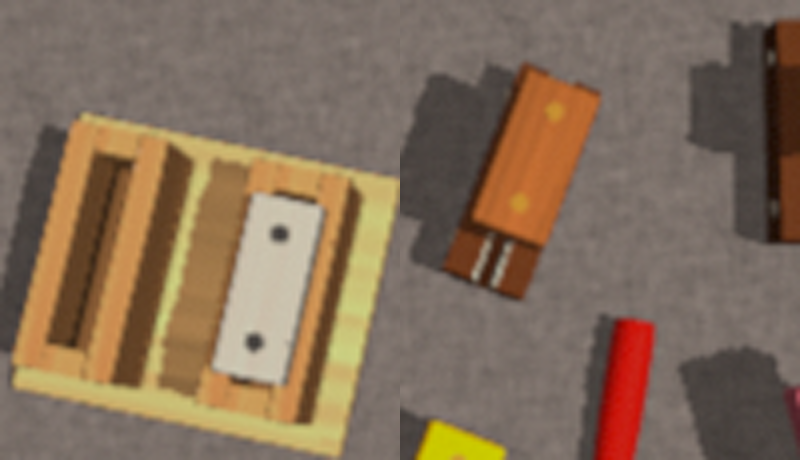

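```bash
cat >> h.py <<'E'
def go(x,y,z,yaw):
    """shift (mm) in tool axes and dr to reach TCP x,y,z (m), tool down, tool y at world angle yaw deg"""
    s=read_state(); R0=R.from_rotvec(s['orientation'])
    a=np.deg2rad(yaw); ty=np.array([np.cos(a),np.sin(a),0]); tz=np.array([0,0,-1.]); tx=np.cross(ty,tz)
    R1=R.from_matrix(np.c_[tx,ty,tz])
    print(s['t'],'slide',np.round(R0.inv().apply(np.array([x,y,z])-s['tool_pos'])*1000,1),'dr',np.round((R0.inv()*R1).as_rotvec(),4),'F',s['force'].round(1),'open',s['opening'])
E
python3 -c "
from h import *
go(.541,-.1275,.385,69.4)"
```

```text
0.1 slide [-554.3 -558.5   19.7] dr [-0.0017 -0.0001  0.0537] F [-0.1 -0.   0.3] open 0.09305155027425803
```

>>> {"fn": "servo_tool", "kwargs": {"increments": [{"slide":[-15,-15,0],"dr":[0,0,0],"jaw":0},{"slide":[-40,-40,0],"dr":[0,0,0],"jaw":0},{"slide":[-70,-70,0],"dr":[0,0,0.01],"jaw":0},{"slide":[-100,-100,0],"dr":[0,0,0.01],"jaw":0},{"slide":[-130,-130,0],"dr":[0,0,0.02],"jaw":0},{"slide":[-160,-160,0],"dr":[0,0,0.02],"jaw":0},{"slide":[-190,-190,0],"dr":[0,0,0.02],"jaw":0},{"slide":[-220,-220,0],"dr":[0,0,0.03],"jaw":0},{"slide":[-250,-250,0],"dr":[0,0,0.03],"jaw":0},{"slide":[-280,-280,0],"dr":[0,0,0.03],"jaw":0},{"slide":[-310,-310,0],"dr":[0,0,0.04],"jaw":0},{"slide":[-340,-340,0],"dr":[0,0,0.04],"jaw":0},{"slide":[-370,-370,5],"dr":[0,0,0.04],"jaw":0},{"slide":[-400,-400,5],"dr":[0,0,0.05],"jaw":0},{"slide":[-430,-430,10],"dr":[0,0,0.05],"jaw":0},{"slide":[-460,-460,10],"dr":[0,0,0.054],"jaw":0},{"slide":[-490,-490,15],"dr":[-0.002,0,0.054],"jaw":0},{"slide":[-520,-525,20],"dr":[-0.002,0,0.054],"jaw":0},{"slide":[-545,-550,20],"dr":[-0.002,0,0.054],"jaw":0},{"slide":[-554,-558,20],"dr":[-0.002,0,0.054],"jaw":0}]}}

```text
t: 2.1
tool_pos: [0.5414, -0.1297, 0.3838]
orientation: [-0.566, -3.089, -0.002]
force: [-0.8, -0.2, -0.0]
opening: 0.0928
gripper_force: 0.0
```

```bash
python3 -c "
from h import *
go(.541,-.1275,.257,69.4)"
```

```text
2.1 slide [  1.    1.7 126.8] dr [ 0.0013 -0.0011 -0.0031] F [-0.8 -0.2 -0. ] open 0.09284998264478203
```

>>> {"fn": "servo_tool", "kwargs": {"increments": [{"slide":[0,0,15],"dr":[0,0,0],"jaw":0},{"slide":[0,1,35],"dr":[0,0,0],"jaw":0},{"slide":[0,1,55],"dr":[0,0,0],"jaw":0},{"slide":[0,1,75],"dr":[0,0,0],"jaw":0},{"slide":[0,1,90],"dr":[0,0,0],"jaw":0},{"slide":[0,1,105],"dr":[0,0,0],"jaw":0},{"slide":[0,1,115],"dr":[0,0,0],"jaw":0},{"slide":[0,1,122],"dr":[0,0,0],"jaw":0},{"slide":[0,1,127],"dr":[0,0,0],"jaw":0},{"slide":[0,1,127],"dr":[0,0,0],"jaw":0},{"slide":[0,1,127],"dr":[0,0,0],"jaw":0}]}}

```text
t: 3.2
tool_pos: [0.5416, -0.1257, 0.2583]
orientation: [0.562, 3.09, 0.003]
force: [0.3, -0.3, 1.0]
opening: 0.0929
gripper_force: 0.0
```

```bash
python3 - <<'E'
from h import *
go(.541,-.1275,.257,69.4)
p,W=cloud('side'); save('side1.png',cv2.resize(p[130:330,200:440],None,fx=3,fy=3,interpolation=2))
E
```

```text
3.2 slide [-0.1 -1.9  1.3] dr [ 0.0021  0.0007 -0.0004] F [ 0.3 -0.3  1. ] open 0.09292159837089119
```

View pics/side1.png

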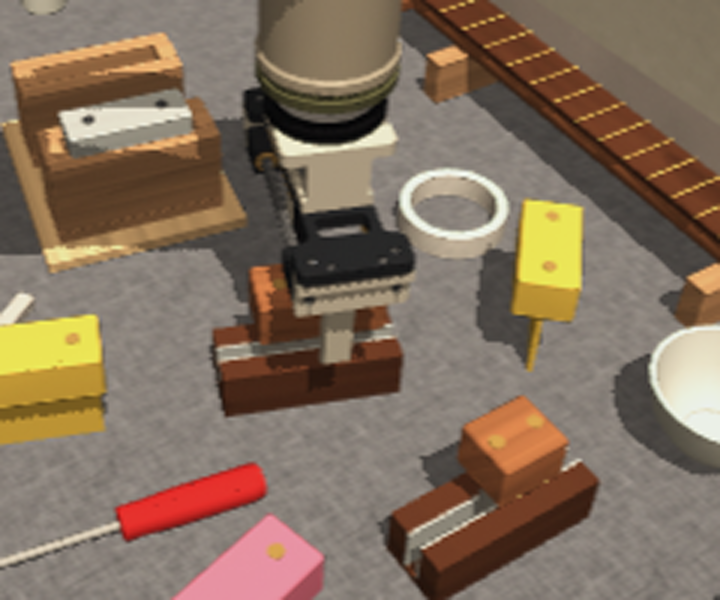

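The picture shows the finger at (337,330), straddling the grip (250 to 390) near its middle. I'll close the jaws.

>>> {"fn": "servo_tool", "kwargs": {"increments": [{"slide":[0,0,0],"dr":[0,0,0],"jaw":0.2},{"slide":[0,0,0],"dr":[0,0,0],"jaw":0.3},{"slide":[0,0,0],"dr":[0,0,0],"jaw":0.4},{"slide":[0,0,0],"dr":[0,0,0],"jaw":0.5},{"slide":[0,0,0],"dr":[0,0,0],"jaw":0.6},{"slide":[0,0,0],"dr":[0,0,0],"jaw":0.7},{"slide":[0,0,0],"dr":[0,0,0],"jaw":0.7},{"slide":[0,0,0],"dr":[0,0,0],"jaw":0.7},{"slide":[0,0,0],"dr":[0,0,0],"jaw":0.7},{"slide":[0,0,0],"dr":[0,0,0],"jaw":0.7}], "force": 35}}

```text
t: 4.25
tool_pos: [0.5413, -0.1255, 0.2577]
orientation: [0.562, 3.091, 0.003]
force: [0.9, 0.9, -0.6]
opening: 0.0441
gripper_force: 34.8
```

>>> {"fn": "servo_tool", "kwargs": {"increments": [{"slide":[0,0,-5],"dr":[0,0,0],"jaw":0.7},{"slide":[0,0,-12],"dr":[0,0,0],"jaw":0.7},{"slide":[0,0,-20],"dr":[0,0,0],"jaw":0.7},{"slide":[0,0,-30],"dr":[0,0,0],"jaw":0.7},{"slide":[0,0,-40],"dr":[0,0,0],"jaw":0.7},{"slide":[0,0,-50],"dr":[0,0,0],"jaw":0.7},{"slide":[0,0,-65],"dr":[0,0,0],"jaw":0.7},{"slide":[0,0,-80],"dr":[0,0,0],"jaw":0.7},{"slide":[0,0,-95],"dr":[0,0,0],"jaw":0.7},{"slide":[0,0,-110],"dr":[0,0,0],"jaw":0.7},{"slide":[0,0,-125],"dr":[0,0,0],"jaw":0.7},{"slide":[0,0,-135],"dr":[0,0,0],"jaw":0.7},{"slide":[0,0,-140],"dr":[0,0,0],"jaw":0.7},{"slide":[0,0,-140],"dr":[0,0,0],"jaw":0.7},{"slide":[0,0,-140],"dr":[0,0,0],"jaw":0.7}]}}

```text
t: 5.75
tool_pos: [0.5411, -0.1258, 0.3971]
orientation: [-0.562, -3.09, -0.003]
force: [0.1, -0.2, -2.7]
opening: 0.0444
gripper_force: 34.7
```

```bash
python3 - <<'E'
from h import *
go(.534,.207,.395,78.4)
p,W=cloud('side'); save('side2.png',cv2.resize(p[60:300,180:440],None,fx=2.4,fy=2.4,interpolation=2)); np.savez('side2',p=p,W=W)
p,W=cloud('top'); np.savez('top2',p=p,W=W)
E
```

```text
5.75 slide [123.8 308.9   2.8] dr [ 0.002  -0.0009 -0.1573] F [ 0.1 -0.2 -2.7] open 0.044445296351693454
```

View pics/side2.png

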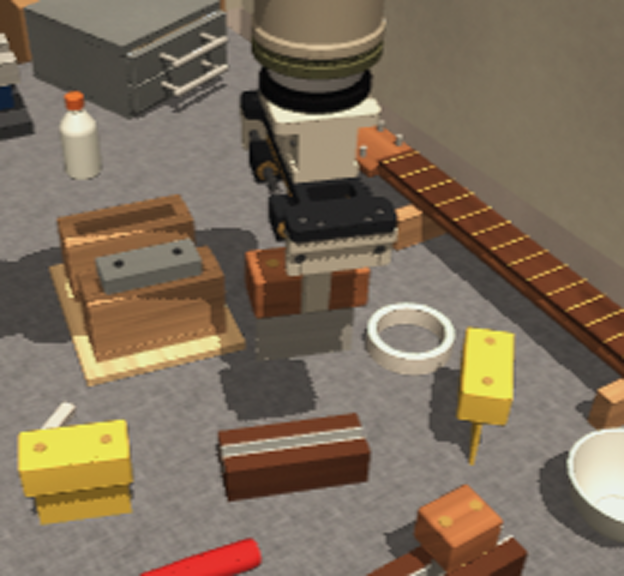

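```bash
python3 - <<'E'
from h import *
f=np.load('side2.npz');W=f['W'];x,y,z=np.moveaxis(W,2,0)
t=np.array([.5411,-.1258]);a=np.deg2rad(-20.6)
s=(x-t[0])*np.cos(a)+(y-t[1])*np.sin(a); n=-(x-t[0])*np.sin(a)+(y-t[1])*np.cos(a)
near=(abs(s)<.08)&(abs(n)<.05)
for lo,hi in((.13,.15),(.15,.17),(.17,.19),(.215,.235)):
    m=near&(z>lo)&(z<hi); print(lo,m.sum(),'s',np.percentile(s[m],[1,99]).round(4),'n',np.percentile(n[m],[2,50,98]).round(4), 'ang',np.rad2deg(np.arctan(np.polyfit(s[m],n[m],1)[0])).round(2))
m=near&(z>.08)&(z<.3);print('zmin',np.percentile(z[m],[0.5,2]))
E
```

```text
0.13 78 s [-0.0378  0.0399] n [-0.0054 -0.0037 -0.0021] ang 0.13
0.15 307 s [-0.038   0.0406] n [-0.0058 -0.0039 -0.0016] ang -0.33
0.17 320 s [-0.0378  0.0412] n [-0.0057 -0.0035 -0.0015] ang -0.25
0.215 417 s [-0.0434  0.0445] n [-0.0383 -0.0225  0.    ] ang -4.8
zmin [0.14501758 0.14699901]
```

>>> {"fn": "servo_tool", "kwargs": {"increments": [{"slide":[4,10,0],"dr":[0,0,0],"jaw":0.7},{"slide":[12,30,0],"dr":[0,0,-0.01],"jaw":0.7},{"slide":[22,54,0],"dr":[0,0,-0.02],"jaw":0.7},{"slide":[32,80,0],"dr":[0,0,-0.04],"jaw":0.7},{"slide":[42,105,0],"dr":[0,0,-0.05],"jaw":0.7},{"slide":[52,130,0],"dr":[0,0,-0.07],"jaw":0.7},{"slide":[63,155,0],"dr":[0,0,-0.08],"jaw":0.7},{"slide":[73,180,0],"dr":[0,0,-0.09],"jaw":0.7},{"slide":[83,205,0],"dr":[0,0,-0.1],"jaw":0.7},{"slide":[93,230,0],"dr":[0,0,-0.12],"jaw":0.7},{"slide":[103,255,0],"dr":[0,0,-0.13],"jaw":0.7},{"slide":[112,277,0],"dr":[0,0,-0.14],"jaw":0.7},{"slide":[118,293,0],"dr":[0,0,-0.15],"jaw":0.7},{"slide":[122,303,0],"dr":[0,0,-0.157],"jaw":0.7},{"slide":[124.5,308,0],"dr":[0,0,-0.157],"jaw":0.7},{"slide":[124.5,308,0],"dr":[0.002,0,-0.157],"jaw":0.7},{"slide":[124.5,308,0],"dr":[0.002,0,-0.157],"jaw":0.7}]}}

```text
t: 7.55
tool_pos: [0.5333, 0.2057, 0.3983]
orientation: [0.319, 3.125, -0.001]
force: [0.0, -0.2, -2.5]
opening: 0.0442
gripper_force: 34.7
```

```bash
python3 - <<'E'
from h import *
go(.533,.2065,.280,78.4)
p,W=cloud('side'); save('side3.png',cv2.resize(p[40:240,140:340],None,fx=3,fy=3,interpolation=2))
x,y,z=np.moveaxis(W,2,0)
t=np.array([.5337,.2063]);a=np.deg2rad(-11.6)
s=(x-t[0])*np.cos(a)+(y-t[1])*np.sin(a); n=-(x-t[0])*np.sin(a)+(y-t[1])*np.cos(a)
m=(abs(s)<.08)&(abs(n)<.03)&(z>.15)&(z<.19)
print('s',np.percentile(s[m],[1,99]).round(4),'n',np.percentile(n[m],[2,50,98]).round(4), 'ang',np.rad2deg(np.arctan(np.polyfit(s[m],n[m],1)[0])).round(2))
E
```

```text
7.55 slide [  0.5   0.8 118.3] dr [-0.0006  0.0001 -0.001 ] F [ 0.  -0.2 -2.5] open 0.04418310009698878
s [-0.0377  0.0413] n [-0.0082 -0.0051 -0.0019] ang -0.6
```

View pics/side3.png

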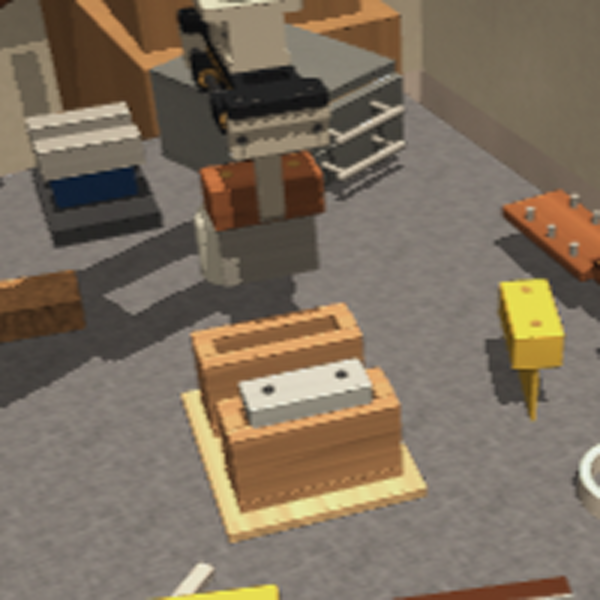

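The scraper hangs upright above and in line with the slot: blade at (260,250), slot at (278,335). I'll lower it with a 1 mm correction.

>>> {"fn": "servo_tool", "kwargs": {"increments": [{"slide":[0,1,6],"dr":[0,0,0],"jaw":0.7},{"slide":[0,1.5,16],"dr":[0,0,0],"jaw":0.7},{"slide":[0,1.5,28],"dr":[0,0,0],"jaw":0.7},{"slide":[0,1.5,40],"dr":[0,0,0],"jaw":0.7},{"slide":[0,1.5,48],"dr":[0,0,0],"jaw":0.7},{"slide":[0,1.5,55],"dr":[0,0,0],"jaw":0.7},{"slide":[0,1.5,60],"dr":[0,0,0],"jaw":0.7},{"slide":[0,1.5,65],"dr":[0,0,0],"jaw":0.7},{"slide":[0,1.5,70],"dr":[0,0,0],"jaw":0.7},{"slide":[0,1.5,75],"dr":[0,0,0],"jaw":0.7},{"slide":[0,1.5,75],"dr":[0,0,0],"jaw":0.7}]}}

```text
t: 8.7
tool_pos: [0.5333, 0.2077, 0.3225]
orientation: [-0.318, -3.125, 0.001]
force: [-0.6, -0.1, -1.8]
opening: 0.0437
gripper_force: 34.7
```

No contact so far, and the blade is about 18 mm into the slot. Continuing to about 4 mm above home.

>>> {"fn": "servo_tool", "kwargs": {"increments": [{"slide":[0,0,4],"dr":[0,0,0],"jaw":0.7},{"slide":[0,0,9],"dr":[0,0,0],"jaw":0.7},{"slide":[0,0,14],"dr":[0,0,0],"jaw":0.7},{"slide":[0,0,19],"dr":[0,0,0],"jaw":0.7},{"slide":[0,0,24],"dr":[0,0,0],"jaw":0.7},{"slide":[0,0,29],"dr":[0,0,0],"jaw":0.7},{"slide":[0,0,33],"dr":[0,0,0],"jaw":0.7},{"slide":[0,0,36],"dr":[0,0,0],"jaw":0.7},{"slide":[0,0,38],"dr":[0,0,0],"jaw":0.7},{"slide":[0,0,38],"dr":[0,0,0],"jaw":0.7},{"slide":[0,0,38],"dr":[0,0,0],"jaw":0.7}]}}

```text
t: 9.8
tool_pos: [0.5336, 0.2078, 0.2855]
orientation: [0.318, 3.125, 0.0]
force: [1.3, 0.3, -1.4]
opening: 0.0441
gripper_force: 34.7
```

>>> {"fn": "servo_tool", "kwargs": {"increments": [{"slide":[0,0,1],"dr":[0,0,0],"jaw":0.7},{"slide":[0,0,2],"dr":[0,0,0],"jaw":0.7},{"slide":[0,0,3],"dr":[0,0,0],"jaw":0.7},{"slide":[0,0,4],"dr":[0,0,0],"jaw":0.7},{"slide":[0,0,5],"dr":[0,0,0],"jaw":0.7},{"slide":[0,0,5],"dr":[0,0,0],"jaw":0.7},{"slide":[0,0,5],"dr":[0,0,0],"jaw":0.7}]}}

```text
t: 10.5
tool_pos: [0.5335, 0.2078, 0.2803]
orientation: [0.318, 3.125, -0.0]
force: [0.6, -0.4, -2.1]
opening: 0.0439
gripper_force: 34.7
```

>>> {"fn": "servo_tool", "kwargs": {"increments": [{"slide":[0,0,0.5],"dr":[0,0,0],"jaw":0.7},{"slide":[0,0,1],"dr":[0,0,0],"jaw":0.7},{"slide":[0,0,1.5],"dr":[0,0,0],"jaw":0.7},{"slide":[0,0,1.5],"dr":[0,0,0],"jaw":0.7},{"slide":[0,0,1.5],"dr":[0,0,0],"jaw":0.7}]}}

```text
t: 11.0
tool_pos: [0.5336, 0.2077, 0.28]
orientation: [0.318, 3.125, 0.0]
force: [-4.9, -1.6, 7.7]
opening: 0.044
gripper_force: 34.8
```

Contact came at the expected home height (z = 0.280). Now I release gently and back off upward.

>>> {"fn": "servo_tool", "kwargs": {"increments": [{"slide":[0,0,0],"dr":[0,0,0],"jaw":0.5},{"slide":[0,0,0],"dr":[0,0,0],"jaw":0.48},{"slide":[0,0,0],"dr":[0,0,0],"jaw":0.45},{"slide":[0,0,-0.5],"dr":[0,0,0],"jaw":0.4},{"slide":[0,0,-0.5],"dr":[0,0,0],"jaw":0.3},{"slide":[0,0,-0.5],"dr":[0,0,0],"jaw":0.2},{"slide":[0,0,-0.5],"dr":[0,0,0],"jaw":0.1},{"slide":[0,0,-0.5],"dr":[0,0,0],"jaw":0.1},{"slide":[0,0,-0.5],"dr":[0,0,0],"jaw":0.1}], "force": 5}}

```text
t: 11.9
tool_pos: [0.5335, 0.2078, 0.2793]
orientation: [0.318, 3.125, -0.0]
force: [0.8, 0.7, 0.6]
opening: 0.0833
gripper_force: 0.0
```

>>> {"fn": "servo_tool", "kwargs": {"increments": [{"slide":[0,0,-5],"dr":[0,0,0],"jaw":0.1},{"slide":[0,0,-15],"dr":[0,0,0],"jaw":0.1},{"slide":[0,0,-30],"dr":[0,0,0],"jaw":0.1},{"slide":[0,0,-50],"dr":[0,0,0],"jaw":0.1},{"slide":[0,0,-70],"dr":[0,0,0],"jaw":0.1},{"slide":[0,0,-90],"dr":[0,0,0],"jaw":0.1},{"slide":[0,0,-105],"dr":[0,0,0],"jaw":0.1},{"slide":[0,0,-115],"dr":[0,0,0],"jaw":0.1},{"slide":[0,0,-120],"dr":[0,0,0],"jaw":0.1},{"slide":[0,0,-120],"dr":[0,0,0],"jaw":0.1},{"slide":[0,0,-120],"dr":[0,0,0],"jaw":0.1}]}}

```text
t: 13.0
tool_pos: [0.5333, 0.2077, 0.3984]
orientation: [-0.318, -3.124, 0.001]
force: [0.3, 0.5, -0.4]
opening: 0.0837
gripper_force: 0.0
```

```bash
python3 - <<'E'
from h import *
go(.5336,.2077,.4,78.4)
p,W=cloud('side'); save('side4.png',cv2.resize(p[80:240,170:390],None,fx=3.5,fy=3.5,interpolation=2))
x,y,z=np.moveaxis(W,2,0)
m=(abs(x-.533)<.04)&(abs(y-.2065)<.015)&(z<.16)&(z>.05); print('top z',np.percentile(z[m],[10,50,90]).round(4))
E
```

```text
13.0 slide [-0.3  0.1 -1.6] dr [-0.0007 -0.0011 -0.0004] F [ 0.3  0.5 -0.4] open 0.08369761190650189
top z [0.1159 0.1231 0.1245]
```

View pics/side4.png

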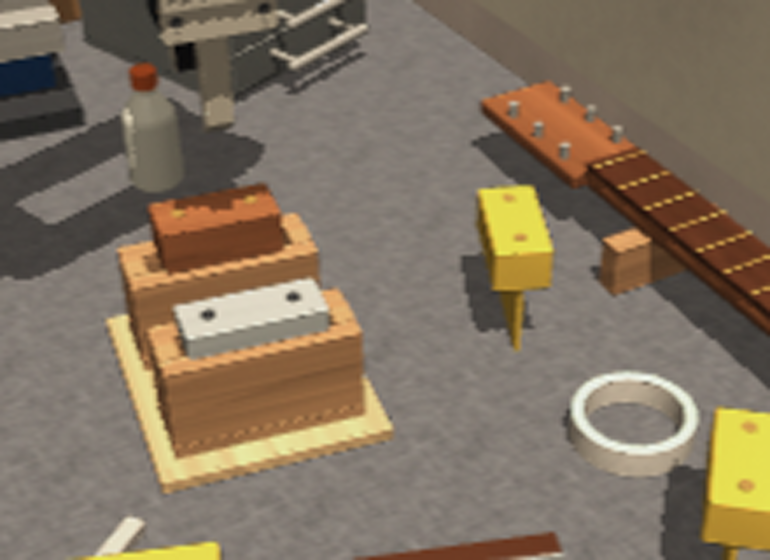

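The grip, at (215,228), sits flat on the holder with its top at 0.123–0.124 m, where home is 0.124. The gripper is clear and the file hasn't moved.

```bash
python3 -c "
from plant import *
print(close_job())"
```

```text
the job is handed in; nothing more can be done
None
```

The wide scraper is fully home in the empty holder and released, the small scraper and the file were left alone, and the job was handed in after about 13 s of robot time.

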